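# Zero the coin gauge and hold its jaw open

## Task

On the coin thickness gauge, turn the black knob on the dial until its pointer stands on the long zero mark, and let go of it. Then press the gauge's spring-loaded lifter button down with the fingers by about 10 mm, never all the way to its bottom stop at 18 mm, so that the jaw stands about 10 mm open for a coin, and finish while still holding it there. Keep the zero setting, and leave the coin box, loupe, coin dish and paperweight where they are.

Things in the scene. Friction and masses are not known exactly. Their poses are not given: they have to be found in the camera images.
- gauge: Coin gauge, fixed: grey case 86 (x) by 215 (y) mm, flat top at z = 75 mm, dark foot 150 by 230 mm. Origin on the shelf under the case's centre; z up; x off the robot at yaw 0 (yaw within 0.5 rad), towards the jaw side. On top: white dial with the knob at y = +50 mm, lifter button at y = -70 mm. The jaw spindle, 75 mm out to +x at y = -70 mm, has a brass cap at z = 90 mm that rises up to 18 mm.
- zero_mark (a point): The end of the pointer at zero: on the dial's long, broad black zero mark, 38 mm from the knob's axis in the gauge's +x direction. Short thin marks stand every 15 degrees on either side.
- pointer_tip (a point): Outer end of the knob's thin black pointer, 38 mm from the knob's axis and 4 mm above the dial. The pointer prolongs the knob's bar grip on one side and turns with it.
- zero_knob (a joint): Angle of the knob and pointer, rad: 0 when the pointer stands on the zero mark (pointer along the gauge's +x), positive anticlockwise seen from above. It starts at 0.45 to 1.35, so it must be turned clockwise; there is no stop at zero (stops at +-1.7). It stays where it is left (friction about 0.03 N m).
- lifter_top (a point): Centre of the top of the lifter button: a flat round black cap 36 mm across, 8 mm thick, on a 16 mm steel stem that slides vertically. At rest its top is at z = 109 mm (34 mm above the case); it moves down with the button.
- lifter (a joint): Travel of the lifter button in m: 0 at rest, growing as it is pressed down, bottom stop at 0.018. Its spring needs about 2 N to start and 0.5 N more per mm (about 7 N at 10 mm, 11 N at the bottom); let go, it springs back. The jaw opens by the same amount.
- coin_box: Bystander: closed square tin coin box 89 by 89 mm, 40 mm high, brass hinge pin; origin at the centre of its underside. Loose, beside the gauge. The four bystanders may stand in any of four places around the gauge.
- loupe: Bystander: black loupe 44 mm across, 37 mm high, standing; origin at the centre of its underside. Loose.
- coin_dish: Bystander: round silvery coin dish 90 mm across, 16 mm high, with three coins fixed in it; origin at the centre of its underside. Loose.
- paperweight: Bystander: faceted smoky quartz paperweight 68 mm across, 44 mm high; origin at the centre of its underside. Loose.
- knob_grip (a point): Centre of the knob's bar grip, on its vertical axis, at the height to grip, about 101 mm above the shelf and 24 mm above the dial. The bar is 40 mm long (along this point's x axis, the pointer's direction), 12 mm thick (y) and 30 mm high: its top is 12 mm above this point, its underside 18 mm below. Nothing else stands on the dial.

How it is judged (in metres and radians):
On the way, in this order (a step that is already met when the one before it is completed fails the run):
1. the pointer stands on zero (within 0.1 rad) and the knob is at rest and let go (value of joint zero_knob between -0.1 and 0.1 rad and velocity of joint zero_knob between -0.05 and 0.05 rad/s and contact force between each of the arm, the fingers and zero_knob below 0.1 N), for 0.3 s.
2. the fingers keep the lifter pressed by 10 mm, within 3 mm, with the pointer on zero (value of joint zero_knob between -0.1 and 0.1 rad and value of joint lifter between 0.007 and 0.013 m and contact force between the fingers and lifter above 3 N), for 0.8 s.
At the end, for the whole second after the job is handed in: The fingers hold the lifter pressed by 7 to 13 mm (pushing with over 3 N), the pointer is still within 0.1 rad of zero, and the four bystanders are within 15 mm of where they stood (all of step 2 and distance of each of coin_box, loupe, coin_dish, paperweight from where it was at the start of the episode below 0.015 m); the arm keeps its last pose, push and grip.
It fails at once if the lifter is driven to its bottom stop (travel over 17 mm) (value of joint lifter above 0.017 m).
It fails at once if a bystander is moved by more than 15 mm (distance of any of coin_box, loupe, coin_dish, paperweight from where it was at the start of the episode above 0.015 m).
It also fails if it takes over 54 s, if anything falls off the work surface, if the arm or the gripper's body presses on something with over 40 N, if the wrist force passes 120 N, or if a joint passes its speed limit or range.

## Robot

A 6-joint arm with a two-finger parallel gripper is mounted at the origin on the work surface. World frame = base frame: x ahead of the robot, y to its left, z up, the work surface at z = 0. Lengths are in m, angles in degrees, forces in N, time in s.
With the tool pointing down it reaches from about 0.4 to 0.825 m from the base axis. Payload 7 kg.
Tool frame: the origin (TCP) lies at the very end of the fingers, on their centre line; the grasp point (between the pads) lies 19 mm behind it; z points along the fingers, y is the line along which they close (so a half turn about z gives the same grasp; the last joint's range is limited). The gripper opens to 88 mm and grips with 3 to 60 N. Pads are 19 mm wide; open, the fingers measure 130 mm over their backs; the gripper's body (78 mm by 193 mm) begins 47 mm behind the grasp point.
Start: joints at [16.507, 20.546, 0.682, 0, -70.136, -16.507], TCP at [0.675, -0, 0.227] pointing down, gripper open.
Joint ranges: [-176.03, 176.03], [-82.01, 121.73], [-58.28, 71.71], [-173.87, 95.51], [-174.79, -0.11], [-173.66, 173.66]. Speed limits (degrees/s): [136.94, 136.94, 172.46, 180, 180, 180].

## Interface

Orientations are given as [roll, pitch, yaw] about the fixed x, y, z axes, in that order (R = Rz(yaw) Ry(pitch) Rx(roll)).
In Python, from plant import ctrl gives the robot as it stands.
- The arm moves only by the tool carry_out, never from a script. Its argument "deltas" is a list that holds one entry, the list of rows, each a list of 5 numbers: the shift along the tool's x, y, z scaled (see below), then the turn about the tool's z scaled (see below), then the opening, from -1 (shut) to 1 (fully open). A call has 1 to 5 rows; each row is the pose to reach, as a shift and turn from the pose commanded when the call began, along the tool's axes at that moment, turning the shorter way round; what a row does not reach only later rows make up. The controller multiplies each number of a shift by 20 cm and each number of a turn by 2 pi rad. A row lasts 1/10 s, in which the tool goes at most 50 mm and 8.59 degrees, less where a joint would pass 70% of its speed; a pose out of reach is approached as far as the arm can. A call with a number of a shift or a turn outside -1 to 1 is refused whole. A call with a gripper value outside its range is refused whole. The fingers move at their own pace and stop on an object; the grip force is fixed at half the most. Time passes only in rows, so rows that repeat a pose let the fingers close. It gives the time, the measured TCP pose, the force, the opening and the grip force at its end, in the units of the state.
- ctrl.get_obs(): the state, without advancing time (a new reading comes with each control period).
- ctrl.snapshot(name): name is "scene" or "side" or "wrist"; returns a dict with "color" (420x560x3 uint8, red, green, blue), "camera_matrix" (3x3 intrinsics, pixels), "R" (3x3) and "t" (3): a world point X has camera coordinates R X + t. Camera axes: x right, y down, z forward; pixel columns grow to the right and rows downward; lengths in m; the calibration is good to about 2 mm. A picture is of the moment at which its call begins. There is no depth.
- ctrl.close_job(): hands the job in; it is judged then, once.
Trained networks look in a picture, given as the dict that the camera call returned (one of the last four; its "shot" number tells which), for a name from the list of things; names that differ only in an ending like _2 or _b are one class to them, and where a whole thing is asked for, a point or a joint stands for the part that bears it (a point fixed in the world has none). Each returns a list of dicts, best first, with "p" (0 to 1); they miss things now and then, are a little off and sometimes report something else, mostly with a low value. They report only what shows in the picture. A call takes as long as a camera call.
- ctrl.search_frame(picture, name): "centre" ([column, row] in pixels, amid what is visible of it).
- ctrl.silhouettes(picture, name): "mask" (420x560 bool, what is visible of it) and "centre" ([column, row] in pixels, amid what is visible of it).
- ctrl.spot_point(picture, name): "centre" ([column, row] in pixels: a listed point, or the origin of a listed thing).
The state is a dict: "clock": time; "joint_pos": joint angles; "qvel": joint speeds; "tau": joint torques, N m; "tool_pos": TCP position; "orientation": TCP orientation; "force": force on the tool from outside, world axes, zero at the start; "moment": the same for the moment, N m; "opening": finger opening in m; "gripper_force": force on a finger pad.
Only numpy, scipy, OpenCV 4.12 (cv2) and the standard library are available. Lean on these libraries where they do the work, as an engineer would, in place of code of your own. Each camera call takes 0.05 s, during which the arm holds its last target. There are 200 camera calls.

## Working session

There is one attempt and no reset: what is moved stays moved. The work goes in short steps, Python scripts to look and compute and a tool call to move; the robot and the scene stay as the last step left them, time stands still between calls to the robot, and variables do not carry over. Pictures are saved under pics/ and viewed, at most 10 in all, crops included, and the job is handed in when it is done.

Besides the shell and the picture viewer there is one more tool, called after "Call:" as name([rows], argument=value, ...), one row to a line, values as JSON. carry_out: Moves the arm, as the interface text tells. Its arguments: {"type":"object","properties":{"deltas":{"type":"array"}},"required":["deltas"]}

```bash
mkdir -p pics
cat > h.py <<'E'
import numpy as np, cv2
from plant import ctrl
def tri(obs):
    # obs: list of (pic, px); least squares DLT via rays
    A=np.zeros((3,3));b=np.zeros(3);L=[]
    for p,c in obs:
        K=np.array(p["camera_matrix"]);R=np.array(p["R"]);t=np.array(p["t"])
        o=-R.T@t;d=R.T@np.linalg.solve(K,[c[0],c[1],1]);d/=np.linalg.norm(d)
        M=np.eye(3)-np.outer(d,d);A+=M;b+=M@o;L.append((o,M))
    X=np.linalg.solve(A,b)
    return X,[round(float(np.linalg.norm(M@(X-o)))*1000,1) for o,M in L]
def onz(p,c,z):
    K=np.array(p["camera_matrix"]);R=np.array(p["R"]);t=np.array(p["t"])
    o=-R.T@t;d=R.T@np.linalg.solve(K,[c[0],c[1],1]);return o+d*(z-o[2])/d[2]
def save(p,n): cv2.imwrite("pics/"+n,p["color"][:,:,::-1])
E
python3 - <<'E'
from h import *
o=ctrl.get_obs();print(o)
P={n:ctrl.snapshot(n) for n in("scene","side","wrist")}
for n in P: print(n, -np.array(P[n]["R"]).T@np.array(P[n]["t"]))
im=np.hstack([cv2.resize(P[n]["color"],None,fx=.7,fy=.7) for n in("scene","side")])
cv2.imwrite("pics/a.png",im[:,:,::-1]);save(P["wrist"],"w.png")
for k in["knob_grip","pointer_tip","zero_mark","lifter_top","gauge","coin_box","loupe","coin_dish","paperweight"]:
    ob=[]
    for n in P:
        r=ctrl.spot_point(P[n],k)
        if r:
            print(k,n,np.round(r[0]["centre"],1),round(r[0]["p"],2))
            if r[0]["p"]>.4: ob.append((P[n],r[0]["centre"]))
    if len(ob)>1: print("  ->",tri(ob))
E
```

```text
{'clock': 0.0, 'joint_pos': array([ 1.65068297e+01,  2.05925696e+01,  6.34018279e-01, -2.01359747e-02,
       -7.01359142e+01, -1.65072738e+01]), 'qvel': array([-0.05617829, -0.03399982,  0.00812329,  0.04826567,  0.0208124 ,
        0.05808165]), 'tau': array([-8.00930356e-04, -5.82726967e+01,  2.93058443e+01,  6.99745238e+00,
        6.93249181e-03, -2.06530804e-04]), 'tool_pos': array([ 6.74511892e-01, -2.73438484e-05,  2.25611692e-01]), 'orientation': array([ 1.79904049e+02, -8.69493761e-03, -9.00072945e+01]), 'force': array([-0.22375468,  0.24709807, -0.60384569]), 'moment': array([-0.00293704,  0.05295455, -0.0124757 ]), 'gripper_force': 0.0, 'opening': 0.08758436571882909}
scene [1.23202496 0.33438141 1.13502488]
side [0.47104433 0.70730232 0.68211219]
wrist [ 0.67497433 -0.08057691  0.38302378]
knob_grip scene [287.3 165.5] 0.53
knob_grip side [330.7 197.3] 0.74
knob_grip wrist [469.1 234.9] 0.79
  -> (array([0.49521859, 0.03954267, 0.09435326]), [1.0, 1.3, 0.4])
pointer_tip scene [298.9 181.1] 0.72
pointer_tip side [270.  183.8] 0.63
pointer_tip wrist [435.  259.4] 0.59
  ->
[... 446 characters left out ...]
rist [425.2 164.5] 0.58
  -> (array([ 0.51036638, -0.00797108,  0.01184592]), [6.0, 2.9, 4.8])
coin_box scene [337.2 204.3] 0.88
coin_box side [321.6 277.5] 0.56
  -> (array([ 0.49189422,  0.18422357, -0.00316819]), [1.8, 1.8])
loupe scene [267.  232.7] 0.62
loupe side [258.6 223.3] 0.75
loupe wrist [293.6 215.7] 0.7
  -> (array([0.65555548, 0.05309266, 0.00206511]), [4.2, 2.8, 2.8])
coin_dish scene [219.5 218.9] 0.57
coin_dish side [270.  187.2] 0.83
coin_dish wrist [292.3  99.3] 0.76
  -> (array([ 0.65985369, -0.08360783, -0.00449278]), [1.0, 1.5, 1.3])
paperweight scene [206.7 159. ] 0.67
paperweight side [333.9 165.7] 0.44
  -> (array([ 0.50191976, -0.2035015 ,  0.00069726]), [1.5, 1.5])
```

View pics/w.png

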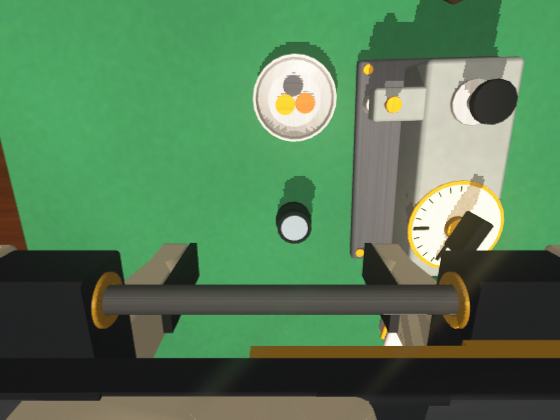

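View pics/a.png

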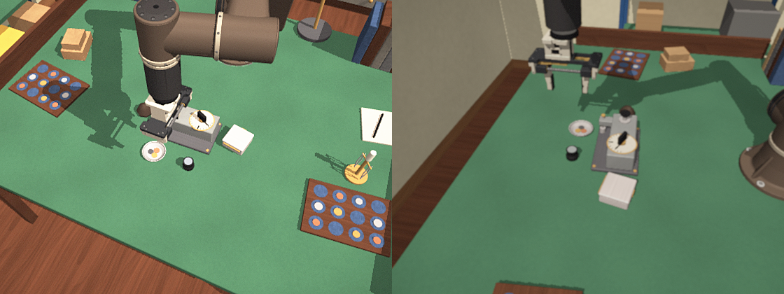

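The wrist view shows the dial centred near (456,224), the zero mark at (420,228), the bar at (467,238) with its pointer running to lower left, and the lifter cap at (493,101). The loupe is at (294,222) and the dish at (294,97). The coin box is beyond +y and the paperweight beyond -y.

Run:
```python
from h import *
p=ctrl.snapshot("wrist")
g={}
for k,z in[("knob_grip",.101),("zero_mark",.077),("pointer_tip",.081),("lifter_top",.109),("gauge",0)]:
    r=ctrl.spot_point(p,k)
    for q in r[:2]: print(k,np.round(q["centre"],1),round(q["p"],2),np.round(onz(p,q["centre"],z),4))
    if r: g[k]=onz(p,r[0]["centre"],z)[:2]
# mask principal axis of dial / knob
for k in("zero_knob","lifter"):
    for q in ctrl.silhouettes(p,k)[:1]: print(k,q["p"],q["centre"],q["mask"].sum())
a=lambda v:np.degrees(np.arctan2(v[1],v[0]))
print("yaw by zero",a(g["zero_mark"]-g["knob_grip"]))
if "lifter_top" in g: print("yaw by lifter",a(g["knob_grip"]-g["lifter_top"])-90,np.linalg.norm(g["knob_grip"]-g["lifter_top"]))
if "pointer_tip" in g: print("pointer",a(g["pointer_tip"]-g["knob_grip"]),np.linalg.norm(g["pointer_tip"]-g["knob_grip"]))
```

```text
knob_grip [471.1 232.8] 0.8 [0.4984 0.0352 0.101 ]
zero_mark [420.7 228.3] 0.85 [0.5347 0.0402 0.077 ]
pointer_tip [434.5 261.7] 0.55 [0.5178 0.0752 0.081 ]
lifter_top [494.5 103.5] 0.9 [ 0.5037 -0.0796  0.109 ]
gauge [429.3 165.3] 0.84 [ 0.4993 -0.0093  0.    ]
zero_knob 0.82 [463.3, 231.3] 1424
lifter 0.93 [490.3, 102.1] 1775
yaw by zero 7.776167035386873
yaw by lifter 2.6411955514193153 0.1149201390715713
pointer 64.04087569101559 0.04445378395737351
```

Call:
carry_out([
  [[-0.2,0.88,0,0,1],[-0.2,0.88,0,0,1],[-0.2,0.88,0,0,1],[-0.2,0.88,0,0,1],[-0.2,0.88,0,0,1]],
])

```text
clock: 2.4
tool_pos: [0.4959, 0.0403, 0.2276]
orientation: [-179.9, 0.1, -89.9]
force: [1.3, 0.5, 1.1]
opening: 0.0877
gripper_force: 0.0
```

Run:
```python
from h import *
o=ctrl.get_obs();print(o["clock"],o["tool_pos"],o["orientation"],o["joint_pos"],o["force"])
p=ctrl.snapshot("wrist");s=ctrl.snapshot("side");c=ctrl.snapshot("scene");save(p,"w2.png")
g={}
for k,z in[("knob_grip",.101),("zero_mark",.077),("pointer_tip",.081),("lifter_top",.109)]:
    for n,q in(("w",p),("side",s),("scene",c)):
        for r in ctrl.spot_point(q,k)[:1]:
            X=onz(q,r["centre"],z);print(k,n,np.round(r["centre"],1),round(r["p"],2),np.round(X,4))
            if n=="w": g[k]=X[:2]
a=lambda v:np.degrees(np.arctan2(v[1],v[0]))
try:
  print("yaw by zero",a(g["zero_mark"]-g["knob_grip"]))
  print("yaw by lifter",a(g["knob_grip"]-g["lifter_top"])-90,np.linalg.norm(g["knob_grip"]-g["lifter_top"]))
  print("pointer",a(g["pointer_tip"]-g["knob_grip"]),np.linalg.norm(g["pointer_tip"]-g["knob_grip"]))
except Exception as e: print(e)
```

```text
2.4 [0.49586204 0.04029666 0.22755447] [-1.79933359e+02  7.99029821e-02 -8.99164991e+01] [ 2.72892041e+01  3.55455434e+00 -2.11166950e+01 -4.47083995e-02
 -6.52329583e+01 -2.71870539e+01] [1.34730489 0.51732846 1.07617677]
knob_grip w [279.8 189. ] 0.66 [0.4969 0.0339 0.101 ]
knob_grip side [332.5 197.5] 0.8 [0.4901 0.0457 0.101 ]
knob_grip scene [283.6 161.5] 0.55 [0.493  0.0281 0.101 ]
zero_mark w [237.3 188.3] 0.72 [0.5381 0.0396 0.077 ]
zero_mark side [334.3 166. ] 0.58 [ 0.4982 -0.0987  0.077 ]
zero_mark scene [284.3 180.5] 0.78 [0.5315 0.0469 0.077 ]
pointer_tip w [261.3 221.4] 0.95 [0.5152 0.0722 0.081 ]
pointer_tip side [319.5 212.7] 0.56 [0.5132 0.077  0.081 ]
pointer_tip scene [293.9 183.2] 0.72 [0.5321 0.0737 0.081 ]
lifter_top w [269.5  48.5] 0.92 [ 0.5048 -0.0796  0.109 ]
lifter_top side [311.7 204.1] 0.59 [0.5304 0.0836 0.109 ]
lifter_top scene [247.2 149.2] 0.69 [ 0.4996 -0.0719  0.109 ]
yaw by zero 7.798838523665608
yaw by lifter 3.9999956364520273 0.11383630191659176
pointer 64.45447672405511 0.042440787784582705
```

View pics/w2.png

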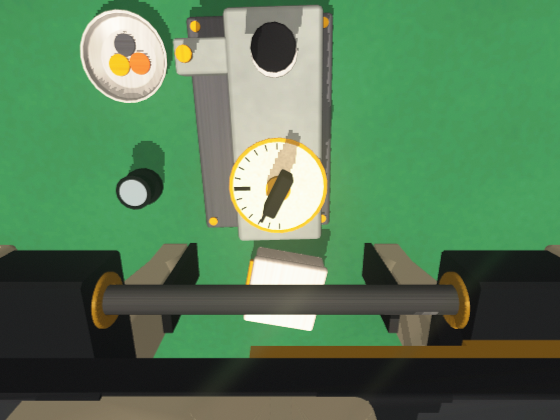

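The wrist picture shows the dial centre at about (279,186), the zero mark at (242,188), the pointer tip at (263,221) and the lifter cap at (273,47). The case's top edges are clear.

Run:
```python
from h import *
p=ctrl.snapshot("wrist");im=p["color"]
hsv=cv2.cvtColor(im,cv2.COLOR_RGB2HSV)
m=((hsv[...,0]>17)&(hsv[...,0]<32)&(hsv[...,1]>150)&(hsv[...,2]>140)).astype(np.uint8)
m[:130]=0;m[240:]=0;m[:,:224]=0;m[:,335:]=0
ys,xs=np.nonzero(m);d=np.hypot(xs-279,ys-186);k=d>38
W=np.array([onz(p,(x,y),.077)[:2] for x,y in zip(xs[k],ys[k])])
A=np.c_[2*W,np.ones(len(W))];s=np.linalg.lstsq(A,(W**2).sum(1),rcond=None)[0]
c=s[:2];print("dial",c,"r",np.sqrt(s[2]+c@c),k.sum())
a=lambda v:np.degrees(np.arctan2(v[1],v[0]))
f=lambda px,z:onz(p,px,z)[:2]
L=[f((225,10),.075),f((240,238),.075),f((322,8),.075),f((322,240),.075)]
print(np.round(L,4),"edge yaw",a(L[1]-L[0])-90,a(L[3]-L[2])-90,"w",np.linalg.norm(L[3]-L[1]))
for px in((235,188),(250,188)): print("mark",a(f(px,.077)-c),np.linalg.norm(f(px,.077)-c))
t=f((263,221),.081);print("tip",t,a(t-c),np.linalg.norm(t-c))
q=ctrl.silhouettes(p,"lifter_top")
if q:
    ys,xs=np.nonzero(q[0]["mask"]);print("lifter",q[0]["centre"],xs.min(),xs.max(),ys.min(),ys.max())
# black blob of cap
g=(im.max(2)<60).astype(np.uint8);g[:15]=0;g[85:]=0;g[:,:245]=0;g[:,305:]=0
n,l,st,ce=cv2.connectedComponentsWithStats(g);i=1+st[1:,4].argmax();print("cap",st[i],ce[i],onz(p,ce[i],.107))
K=p["camera_matrix"];X=p["R"]@np.array([*c,.113])+p["t"];print("axis at bar top px",(K@X)[:2]/X[2])
cv2.imwrite("pics/w3.png",cv2.resize(im[130:245,220:340,::-1],None,fx=5,fy=5,interpolation=cv2.INTER_CUBIC))
```

```text
dial [0.49834505 0.03868689] r 0.04595526386944866 927
[[ 0.5454 -0.1143]
 [ 0.5405  0.0914]
 [ 0.4646 -0.1157]
 [ 0.4569  0.0936]] edge yaw 1.3753363395987748 2.106019109649125 w 0.08362654514846247
mark -0.47623174192994083 0.044792218288014586
mark -0.6883134866204956 0.030314688007753037
tip [0.51643169 0.07074353] 60.567933560755904 0.036806990405531106
lifter [275.6, 52.6] 254 299 23 72
cap [ 254   22   46   50 1734] [276.58304498  46.78431373] [ 0.50218647 -0.08154497  0.107     ]
axis at bar top px [281.52629856 198.8339092 ]
```

View pics/w3.png

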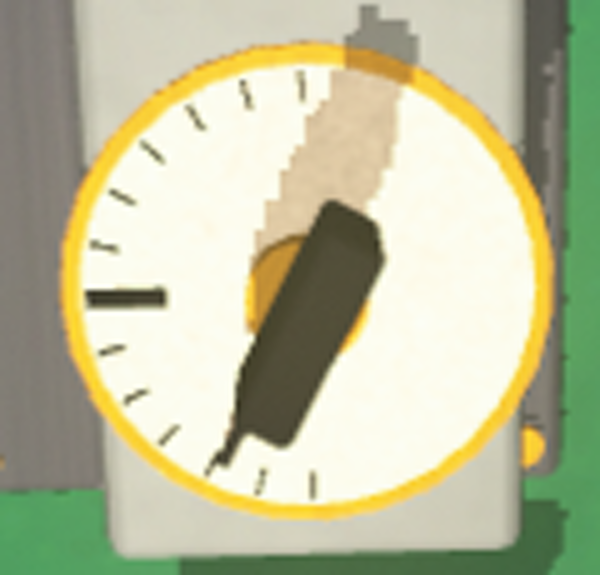

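The pointer stands over the fourth short mark, about 60° from zero, which agrees with the measured tip. I'll align with the bar and come down partway.

Call:
carry_out([
  [[0,0,0.1,0.083,1],[0,0,0.2,0.083,1],[0,0,0.4,0.083,1],[0,0,0.4,0.083,1],[0,0,0.4,0.083,1]],
])

```text
clock: 3.75
tool_pos: [0.4985, 0.0397, 0.1457]
orientation: [179.9, -0.1, -119.9]
force: [-0.4, -0.0, 0.4]
opening: 0.0881
gripper_force: 0.0
```

```bash
cat > m.py <<'E'
from h import *
import sys
tgt=np.array(eval(sys.argv[1]))
p=ctrl.snapshot("wrist");o=ctrl.get_obs();
from scipy.spatial.transform import Rotation as Ro
R=Ro.from_euler("xyz",o["orientation"],degrees=True).as_matrix()
print(o["clock"],np.round(o["tool_pos"],4),np.round(o["orientation"],2),np.round(o["joint_pos"],1),np.round(o["force"],1),o["opening"],o["gripper_force"])
print("shift m in tool axes",np.round(R.T@(tgt-o["tool_pos"]),4),"scaled",np.round(R.T@(tgt-o["tool_pos"])/.2,3))
if len(sys.argv)>2: save(p,sys.argv[2])
E
python3 m.py "[.4983,.0387,.086]" w4.png
```

```text
3.8 [0.4992 0.04   0.1466] [-1.7999e+02 -2.0000e-02 -1.1976e+02] [ 27.1   8.2 -27.4   0.  -54.4 -56.9] [ 0.5 -0.5  0.3] 0.08775512359007595 0.0
shift m in tool axes [0.0016 0.0002 0.0606] scaled [0.008 0.001 0.303]
```

View pics/w4.png

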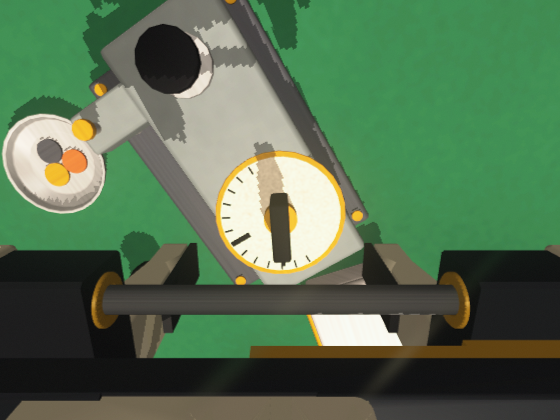

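The bar now stands upright in the picture at column 281, midway between the fingers. I'll descend and close.

Call:
carry_out([
  [[0.005,0,0.15,0,1],[0.005,0,0.3,0,1],[0.005,0,0.3,0,1],[0.005,0,0.3,0,-0.5],[0.005,0,0.3,0,-1]],
])

```text
clock: 4.3
tool_pos: [0.4998, 0.0396, 0.0884]
orientation: [-179.9, 0.1, -119.8]
force: [-0.4, 0.4, 0.1]
opening: 0.0771
gripper_force: 0.0
```

Call:
carry_out([
  [[0,0,0,0,-1],[0,0,0,0,-1],[0,0,0,0,-1],[0,0,0,0,-1],[0,0,0,0,-1]],
])

```text
clock: 4.8
tool_pos: [0.4985, 0.0391, 0.0867]
orientation: [-180.0, 0.0, -119.9]
force: [0.8, 0.6, 0.8]
opening: 0.037
gripper_force: 0.0
```

Call:
carry_out([
  [[0,0,0,0,-1],[0,0,0,0,-1],[0,0,0,0,-1],[0,0,0,0,-1],[0,0,0,0,-1]],
])

```text
clock: 5.3
tool_pos: [0.4983, 0.0393, 0.0865]
orientation: [180.0, 0.0, -119.9]
force: [-1.8, 2.5, 0.3]
opening: 0.0118
gripper_force: 29.9
```

```bash
python3 m.py "[.4983,.0387,.086]" w5.png
```

```text
5.35 [0.4983 0.0393 0.0865] [ 179.98    0.   -119.88] [ 27.1  12.3 -31.7  -0.  -46.  -56.9] [-1.2  2.   0.1] 0.011783652254491527 29.883866608142853
shift m in tool axes [ 0.0005 -0.0003  0.0005] scaled [ 0.003 -0.001  0.002]
```

Call:
carry_out([
  [[0,0,0,0.02,-1],[0,0,0,0.04,-1],[0,0,0,0.06,-1],[0,0,0,0.08,-1],[0,0,0,0.1,-1]],
])

```text
clock: 5.85
tool_pos: [0.4983, 0.0393, 0.0865]
orientation: [180.0, -0.0, -156.2]
force: [-3.0, 2.9, 0.1]
opening: 0.0121
gripper_force: 29.9
```

Call:
carry_out([
  [[0,0,0,0.02,-1],[0,0,0,0.04,-1],[0,0,0,0.062,-1],[0,0,0,0.062,-1],[0,0,0,0.062,-1]],
])

```text
clock: 6.35
tool_pos: [0.4983, 0.0393, 0.0865]
orientation: [180.0, -0.0, -178.0]
force: [-2.3, 4.9, 0.9]
opening: 0.0121
gripper_force: 29.9
```

```bash
python3 m.py "[.4983,.0387,.086]" w5.png
python3 - <<'E'
from h import *
p=ctrl.snapshot("wrist");save(p,"w6.png")
E
```

```text
6.4 [0.4983 0.0393 0.0865] [ 1.7998e+02 -1.0000e-02 -1.7798e+02] [  27.1   12.3  -31.7   -0.   -46.  -115. ] [-3.1  4.1  0.5] 0.011743430479007133 29.8855260014534
shift m in tool axes [ 0.     -0.0006  0.0005] scaled [ 0.    -0.003  0.002]
```

View pics/w6.png

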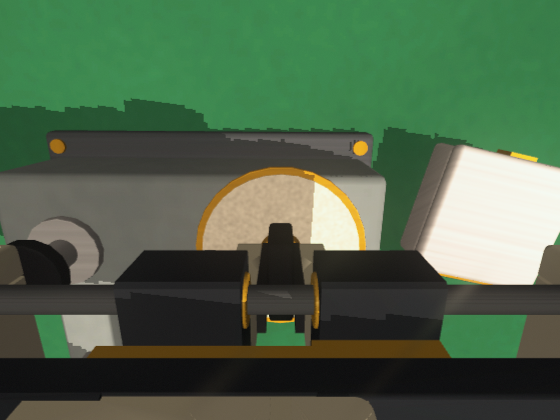

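The grip is firm, the bar points to the jaw side, and the gauge's rear edge is parallel to the tool's y axis within about 1°. I'll let go and rise.

Call:
carry_out([
  [[0,0,0,0,1],[0,0,0,0,1],[0,0,0,0,1],[0,0,0,0,1],[0,0,0,0,1]],
])

```text
clock: 6.95
tool_pos: [0.4985, 0.039, 0.0865]
orientation: [-180.0, -0.0, -178.2]
force: [-1.3, -0.1, -0.6]
opening: 0.0462
gripper_force: 0.0
```

Call:
carry_out([
  [[0,0,-0.1,0,1],[0,0,-0.3,0,1],[0,0,-0.5,0,1],[0.1,0,-0.7,0,1],[0.3,0,-0.7,0,1]],
])

```text
clock: 7.45
tool_pos: [0.4422, 0.0383, 0.2314]
orientation: [179.9, 0.5, -178.2]
force: [-0.7, 1.3, -0.4]
opening: 0.0848
gripper_force: 0.0
```

```bash
python3 m.py "[.5,-.0805,.13]" w7.png
```

```text
7.5 [0.4342 0.0365 0.2287] [ 1.7984e+02  1.5000e-01 -1.7831e+02] [ 3.080e+01 -3.000e+00 -2.760e+01 -1.000e-01 -6.520e+01 -1.191e+02] [-9.1 -3.1 -5.6] 0.08597128699128624 0.0
shift m in tool axes [-0.0621 -0.1191  0.0985] scaled [-0.311 -0.596  0.492]
```

View pics/w7.png

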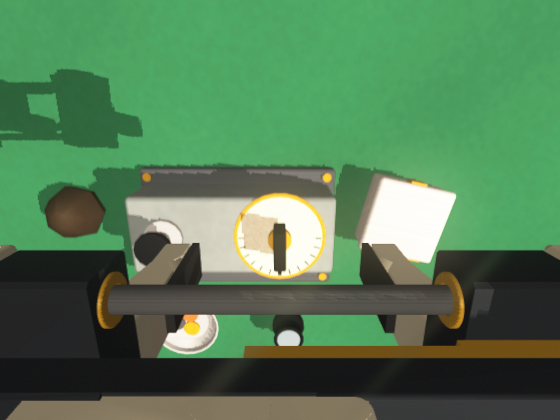

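Run:
```python
from h import *
p=ctrl.snapshot("wrist");im=p["color"]
hsv=cv2.cvtColor(im,cv2.COLOR_RGB2HSV)
m=(hsv[...,0]>17)&(hsv[...,0]<32)&(hsv[...,1]>150)&(hsv[...,2]>140)
ys,xs=np.nonzero(m);d=np.hypot((xs-280),(ys-236)*1.07);k=(d>38)&(d<52)
W=np.array([onz(p,(x,y),.077)[:2] for x,y in zip(xs[k],ys[k])])
A=np.c_[2*W,np.ones(len(W))];s=np.linalg.lstsq(A,(W**2).sum(1),rcond=None)[0]
c=s[:2];print("dial",c,"r",np.sqrt(s[2]+c@c),k.sum())
for n in("pointer_tip","zero_mark"):
    for r in ctrl.spot_point(p,n)[:1]: X=onz(p,r["centre"],.081)[:2];print(n,r["centre"],X,np.degrees(np.arctan2(*(X-c)[::-1])))
print(ctrl.get_obs()["tool_pos"],ctrl.get_obs()["force"])
print([(r["centre"],onz(p,r["centre"],.109)) for r in ctrl.spot_point(p,"lifter_top")[:1]])
cv2.imwrite("pics/w8.png",cv2.resize(im[185:285,225:335,::-1],None,fx=6,fy=6,interpolation=cv2.INTER_CUBIC))
```

```text
dial [0.49738692 0.03859469] r 0.04563154245750911 321
pointer_tip [278.4, 284.3] [0.53837293 0.03725289] -1.8750733698923088
zero_mark [281.6, 280.6] [0.53387798 0.04049236] 2.9769183264254524
[0.43809212 0.03723027 0.22725822] [0.24766137 0.12741411 0.23323762]
[([152.4, 265.6], array([ 0.50472287, -0.08182187,  0.109     ]))]
```

View pics/w8.png

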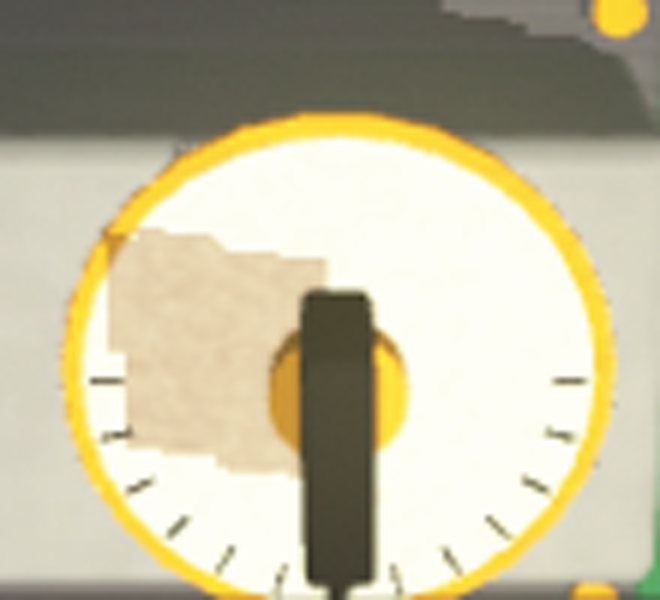

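The pointer lies midway between the two 15° marks and covers the zero mark. Next I go over the lifter with the fingers closing.

Call:
carry_out([
  [[-0.1,-0.2,0,0,-1],[-0.2,-0.4,0,0,-1],[-0.3,-0.6,0.1,0,-1],[-0.3,-0.6,0.3,0,-1],[-0.3,-0.6,0.44,0,-1]],
])

```text
clock: 8.2
tool_pos: [0.5021, -0.0826, 0.1354]
orientation: [-180.0, -0.2, -178.4]
force: [-0.8, -0.8, 0.4]
opening: 0.0534
gripper_force: 0.0
```

Call:
carry_out([
  [[0,0,0,0,-1],[0,0,0,0,-1],[0,0,0,0,-1],[0,0,0,0,-1],[0,0,0,0,-1]],
])

```text
clock: 8.7
tool_pos: [0.503, -0.0804, 0.1399]
orientation: [180.0, 0.1, -178.2]
force: [0.7, -0.4, 0.2]
opening: 0.0134
gripper_force: 0.0
```

```bash
python3 m.py "[.5025,-.081,.109]" w9.png
python3 - <<'E'
from h import *
for n in("wrist","scene","side"):
    p=ctrl.snapshot(n)
    for r in ctrl.spot_point(p,"lifter_top")[:1]: print(n,r["p"],r["centre"],onz(p,r["centre"],.109))
    X=p["R"]@ctrl.get_obs()["tool_pos"]+p["t"];print("tcp px",(p["camera_matrix"]@X)[:2]/X[2])
E
```

```text
8.75 [ 0.5028 -0.0805  0.1396] [ 1.7998e+02  1.1000e-01 -1.7817e+02] [  13.     9.3  -27.     0.   -53.5 -101.2] [-0.1 -1.7 -0.2] 0.0094272099268778 0.0
shift m in tool axes [ 0.0004 -0.0005  0.0306] scaled [ 0.002 -0.003  0.153]
wrist 0.16 [354.3, 191.7] [ 0.47271261 -0.0382666   0.109     ]
tcp px [281.58547833 258.38668111]
scene 0.71 [243.0, 150.2] [ 0.50699844 -0.08045819  0.109     ]
tcp px [243.02992017 141.4206162 ]
side 0.69 [328.7, 162.8] [ 0.51083624 -0.0660043   0.109     ]
tcp px [334.01917676 149.13954484]
```

View pics/w9.png

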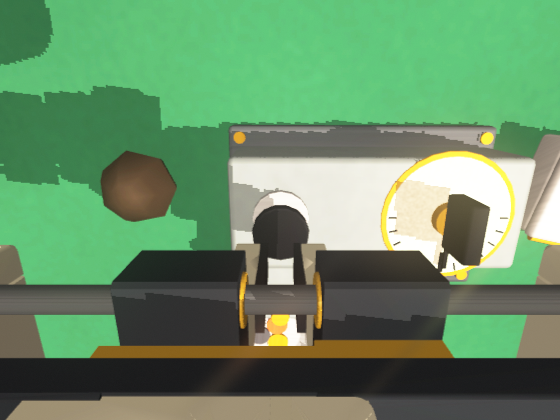

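The cap at (280,231) lies right below the closed fingers at column 282. I'll descend to first contact.

Call:
carry_out([
  [[0,0,0.07,0,-1],[0,0,0.13,0,-1],[0,0,0.16,0,-1],[0,0,0.17,0,-1],[0,0,0.17,0,-1]],
])

```text
clock: 9.55
tool_pos: [0.5019, -0.0809, 0.1045]
orientation: [-180.0, -0.1, -178.2]
force: [-2.2, 0.7, 3.5]
opening: 0.0005
gripper_force: 2.0
```

Call:
carry_out([
  [[0,0,0,0,-1],[0,0,0,0,-1],[0,0,0,0,-1]],
])

```text
clock: 9.85
tool_pos: [0.502, -0.0809, 0.1048]
orientation: [180.0, -0.0, -178.2]
force: [-3.8, 1.5, 5.0]
opening: 0.0002
gripper_force: 2.1
```

Call:
carry_out([
  [[0,0,0.01,0,-1],[0,0,0.02,0,-1],[0,0,0.028,0,-1],[0,0,0.028,0,-1],[0,0,0.028,0,-1]],
])

```text
clock: 10.35
tool_pos: [0.5021, -0.0809, 0.0993]
orientation: [-180.0, -0.0, -178.2]
force: [-4.1, 1.1, 6.0]
opening: 0.0004
gripper_force: 3.3
```

Call:
carry_out([
  [[0,0,0,0,-1],[0,0,0,0,-1],[0,0,0,0,-1],[0,0,0,0,-1],[0,0,0,0,-1]],
])

```text
clock: 10.85
tool_pos: [0.5022, -0.0809, 0.0993]
orientation: [-180.0, 0.0, -178.2]
force: [-3.9, 1.6, 6.3]
opening: 0.0006
gripper_force: 3.3
```

Run:
```python
from h import *
P={n:ctrl.snapshot(n) for n in("scene","side")}
F=[];Z=[]
for i in range(8):
    p=ctrl.snapshot("wrist");o=ctrl.get_obs();F.append(o["force"]);Z.append(o["tool_pos"])
print(o["clock"],np.mean(F,0),np.mean(Z,0))
im=np.hstack([cv2.resize(P["scene"]["color"][100:220,190:350],(400,300)),cv2.resize(p["color"],(400,300))])
cv2.imwrite("pics/b.png",im[:,:,::-1])
```

```text
11.35 [-3.89242574  0.84784006  6.56429215] [ 0.50213031 -0.08089783  0.09930645]
```

View pics/b.png

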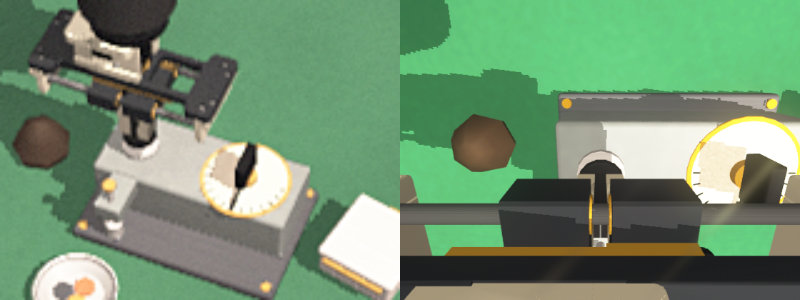

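The fingers press on the cap with 6.6 N at TCP z = 99.3 mm, which is about 9.7 mm of travel. The jaw cap has risen, the pointer is still on the zero side, and the bystanders are untouched.

```bash
python3 -c "
from plant import ctrl
print(ctrl.close_job())"
```

```text
the job is handed in; nothing more can be done
None
```

I turned the knob to zero (within about 2° in the pictures) and let it go. The job is handed in with the fingers still holding the lifter down about 9.7 mm at about 6.6 N, and the bystanders untouched; the hand-in returned no verdict.

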